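# Scrap the worn brush head

### The job

The walnut brush head clipped in the pine dock is worn out. Squeeze its two opposed spring buttons fully in to free it, lift it out of the dock and drop it into the wire basket. Leave the vial, the tuning fork and the dust brush as they are.

Things in the scene. Friction and masses are not known exactly. Their poses are not given: they have to be found in the camera images.
- head_center (a point): Centre of the brush head, 36 mm above its underside: a walnut block 120 mm long (its x), 38 mm wide (its y), 72 mm high, about 0.2 kg, with a black brush pad underneath. A round steel button, 16 mm across, stands 7 mm proud of each long side, half-way along, its middle 20 mm above this point: 52 mm over the two buttons, 38 mm when both are squeezed flush.
- button_l (a joint): Travel (m) of the button on the head's +y side: 0 out, 0.007 flush with the wood, which then stops the fingers. About 7 N brings it flush; it springs back when let go. Out, a steel toe low on that side of the head catches under the dock's lip; pressed in it is free of the lip, for sure when flush.
- button_r (a joint): The same for the button and toe on the head's -y side.
- dock: Fixed pine dock with the head in it, axes parallel: base 160 (x) x 100 (y) x 10 mm, origin at the centre of its underside on the table. Two brass lips 70 mm long run beside the head, 21 to 42 mm off centre, tops 35 mm above the table; end stops 24 mm high. The head has 2 to 3 mm of play. Seated, its underside is 10 mm, centre 46, buttons' middles 66 and top 82 mm above the table.
- basket_floor (a point): Middle of the inner floor of the fixed wire basket, 4 mm above the table. The basket is 230 mm (its x) by 180 mm (its y) outside, 110 mm high, walls 4 mm, open on top. It and the dock may stand on either side, left or right.
- vial: Blue vial, bystander, 34 mm across and 90 mm tall, standing on the table between the dock and the basket; origin at the centre of its underside.
- fork: Steel tuning fork, bystander, 160 mm long, lying flat beyond the work; origin at its middle on the table.
- dust_brush: Walnut dust brush, bystander, 150 x 50 x 32 mm, lying on the table beyond the work; origin at the centre of its underside.
- hub: Fixed wooden hub, bystander, 150 mm across, with a 175 mm single held on it by a cam lever; 90 mm high in all, beyond the work; origin at the centre of its underside.
Mind the look-alikes: they are no part of the job. Leave any blue or green look-alike of the part that bears head_center alone.

How it is judged:
By the outcome, as a careful person would: the job done as asked, in the order asked, and still so for the second after the job is handed in, with the robot touching nothing.
It also fails if it takes over 37 s, if anything falls off the work surface, if the arm or the gripper's body presses on something with over 40 N, if the wrist force passes 120 N, or if a joint passes its speed limit or range.

### The arm

A 6-joint arm with a two-finger parallel gripper is mounted at the origin on the work surface. World frame = base frame: x ahead of the robot, y to its left, z up, the work surface at z = 0. Lengths are in m, angles in rad, forces in N, time in s.
With the tool pointing down it reaches from about 0.425 to 0.95 m from the base axis. Payload 3.5 kg.
Tool frame: the origin (TCP) lies midway between the tips of the shut fingers; the grasp point (between the pads) lies 19 mm behind it (ctrl.grip_depth is the distance from the TCP to the grasp point, in m); z points along the fingers, y is the line along which they close (so a half turn about z gives the same grasp; the last joint's range is limited). The gripper opens to 85 mm and grips with 20 to 120 N. Pads are 22 mm wide; open, the fingers measure 114 mm over their backs; the gripper's body (76 mm by 85 mm) begins 54 mm behind the grasp point. The pads swing forward as they close: fully open they stand 13 mm farther back than shut.
Start: joints at [-1.307, 0.286, 1.577, -0, 1.279, -0.15], TCP at [0.271, -0.618, 0.231] pointing down, gripper open.
Joint ranges: [-2.77, 2.77], [-0.9, 2.22], [0.21, 2.48], [-1.53, 4.67], [0.24, 2.81], [-2.84, 2.84]. Speed limits (rad/s): [2.79, 2.79, 3.14, 3.14, 3.14, 3.14].

### API

Orientations are given as a rotation vector (axis times angle).
In Python, from rig import ctrl gives the robot as it stands.
- The arm moves only by the shell command python3 -m jog 'ROWS' [FORCE]. ROWS is JSON, a list of rows, each an object with "claw": the opening, from 0 (shut) to 1 (fully open); "linear": the shift along the tool's x, y, z in cm, a list of three; "delta_rot": the turn, a rotation vector about the tool's x, y, z in degrees, a list of three. In form: [{"claw": claw, "linear": [dx, dy, dz], "delta_rot": [wx, wy, wz]}, ...]. A call has exactly 5 rows; each row shifts and turns the commanded pose from where the row before left it, along the tool's axes as they then stand; what a row does not reach is not made up. A row lasts 1/10 s, in which the tool goes at most 50 mm and 8.59 degrees, less where a joint would pass 70% of its speed; a pose out of reach is approached as far as the arm can. A call with a gripper value outside its range is refused whole. The fingers move at their own pace and stop on an object; FORCE is the grip in N (left out, the last holds). Time passes only in rows, so rows that do not move let the fingers close, or fill a call up. It gives the time, the measured TCP pose, the force, the opening and the grip force at its end, in the units of the state.
- ctrl.get_obs(): the state, without advancing time (a new reading comes with each control period).
- ctrl.read_camera(name): name is "side" or "top"; returns the picture (480x640x3 uint8, red, green, blue); there is no depth.
- ctrl.calibration(name): a dict with "vfov" (degrees; the focal length in pixels is half the picture's height over the tangent of half this angle, whatever the lens; pixels are square), "cx", "cy" (the principal point, pixels), "position" and "rotation" of the camera in the world. Camera axes: x right, y up, looking along -z (the intrinsics and any distortion apply to the point x, -y, -z); pixel columns grow to the right and rows downward; lengths in m; the calibration is good to about 2 mm. A picture is of the moment at which its call begins. calibration takes no time and is no camera call.
- ctrl.job_done(): hands the job in; it is judged then, once.
The state is a dict: "clock": time; "qpos": joint angles; "qvel": joint speeds; "tau": joint torques, N m; "tcp_pos": TCP position; "tool_rot": TCP orientation; "contact_force": force on the tool from outside, world axes, zero at the start; "wrist_torque": the same for the moment, N m; "finger_gap": opening from 0.0 (shut) to 1.0 (fully open); "grip_force": force on a finger pad.
Only numpy, scipy, OpenCV 4.12 (cv2) and the standard library are available. Lean on these libraries where they do the work, as an engineer would, in place of code of your own. Each camera call takes 0.05 s, during which the arm holds its last target. There are 200 camera calls.

## Working session

There is one attempt and no reset: what is moved stays moved. The work goes in short steps, Python scripts to look and compute and a shell command to move; the robot and the scene stay as the last step left them, time stands still between calls to the robot, and variables do not carry over. Pictures are saved under pics/ and viewed, at most 10 in all, crops included, and the job is handed in when it is done.

```bash
mkdir -p pics; ls; python3 - <<'E'
from rig import ctrl
import cv2
for n in("top","side"):
    cv2.imwrite(f"pics/{n}0.png",ctrl.read_camera(n)[:,:,::-1]); print(ctrl.calibration(n))
print(ctrl.get_obs())
E
```

```text
pics
{'vfov': 54.836881808455445, 'cx': 325.8790808303084, 'cy': 239.5513841038315, 'position': array([ 0.36765226, -0.08170926,  1.10320332]), 'rotation': array([ 0.1378338 , -0.13632412, -1.58665952])}
{'vfov': 46.2230489195464, 'cx': 320.7115550797976, 'cy': 233.7435200282461, 'position': array([0.4738465 , 0.66533221, 0.74558035]), 'rotation': array([ 0.08584122, -1.20414723, -2.79551695])}
{'clock': 0.1, 'qpos': array([-1.30699312e+00,  2.87106010e-01,  1.57801396e+00, -4.68666015e-05,
        1.27861111e+00, -1.50000201e-01]), 'qvel': array([-8.44218273e-04, -2.52718588e-03, -4.09963654e-03, -1.27083558e-03,
        4.99992500e-06, -6.41361527e-05]), 'tau': array([ 1.45829563e-03, -4.07294083e+01, -2.93699098e+01, -1.24059889e-04,
        3.38524856e-03, -3.05985157e-07]), 'tcp_pos': array([ 0.27127473, -0.61744482,  0.23007522]), 'tool_rot': array([-3.07249773e+00, -6.44955959e-01,  2.61214846e-04]), 'contact_force': array([-0.30555954, -0.07071913, -0.47722694]), 'wrist_torque': array([-0.03816823,  0.03753116,  0.0230983 ]), 'grip_force': 0.0, 'finger_gap': 0.9971214356783904}
```

View pics/top0.png

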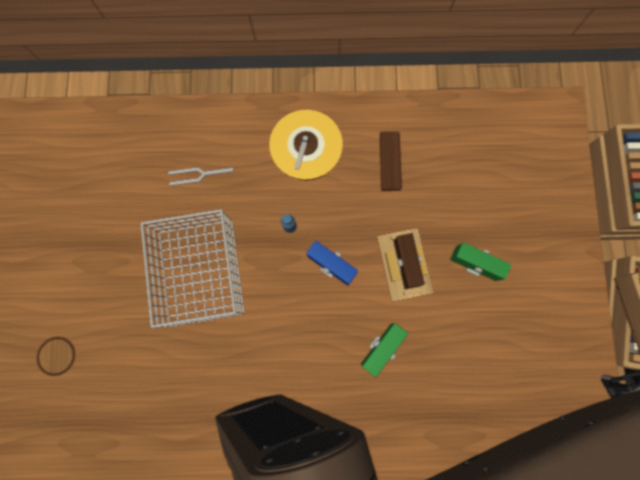

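View pics/side0.png

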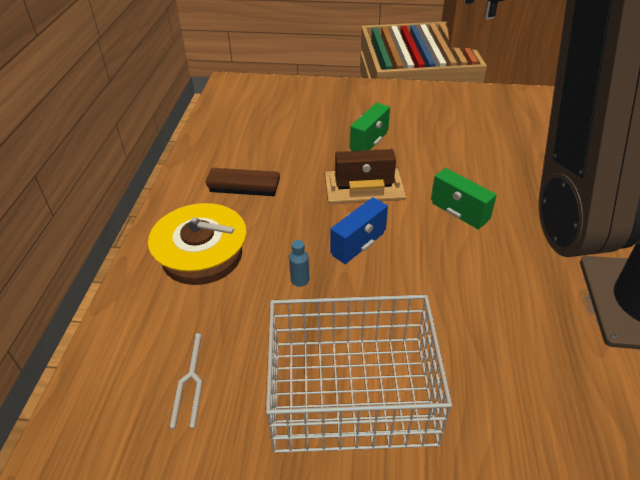

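Top: dock around (405,264), basket around (192,268), vial at (288,222), blue look-alike (332,263), hub (306,144). Side: head around (366,170) with the button at (366,168). Enlarging for measurement.

```bash
cat > h.py <<'E'
import numpy as np,cv2
from scipy.spatial.transform import Rotation as R
from rig import ctrl
def px2w(n,uv,z):
    c=ctrl.calibration(n); f=240/np.tan(np.radians(c['vfov']/2)); M=R.from_rotvec(c['rotation']).as_matrix()
    d=M@np.array([(uv[0]-c['cx'])/f,-(uv[1]-c['cy'])/f,-1]); p=np.array(c['position']); return p+d*(z-p[2])/d[2]
def w2px(n,w):
    c=ctrl.calibration(n); f=240/np.tan(np.radians(c['vfov']/2)); M=R.from_rotvec(c['rotation']).as_matrix()
    q=M.T@(np.array(w)-c['position']); return np.array([c['cx']-f*q[0]/q[2],c['cy']+f*q[1]/q[2]])
E
python3 - <<'E'
import cv2,numpy as np
t=cv2.imread('pics/top0.png');s=cv2.imread('pics/side0.png')
a=cv2.resize(t[220:310,365:445],None,fx=5,fy=5,interpolation=cv2.INTER_CUBIC)
b=cv2.resize(s[135:225,310:390+30][:, :],None,fx=5,fy=5,interpolation=cv2.INTER_CUBIC)[:,:400+100]
b=cv2.resize(s[140:215,320:410],None,fx=4,fy=4,interpolation=cv2.INTER_CUBIC)
c=np.zeros((450,800,3),np.uint8);c[:450,:400]=a;c[:300,400:760]=b
cv2.imwrite('pics/c1.png',c)
E
```

```text
(no output)
```

View pics/c1.png

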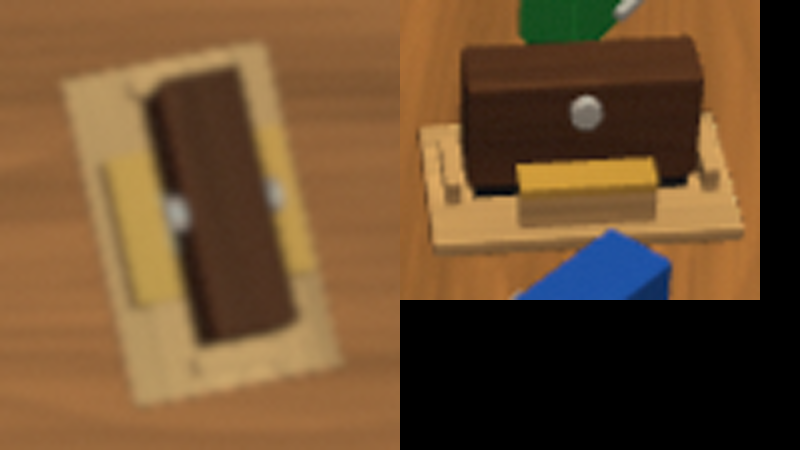

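```bash
python3 - <<'E'
from h import *
def T(p,z): return px2w('top',(365+p[0]/5-.4,220+p[1]/5-.4),z)
def show(n,P):
    P=np.array(P);c=P.mean(0);print(n,c.round(4),[round(float(np.linalg.norm(P[i]-P[(i+1)%4])),3) for i in range(4)])
    e=P[2]-P[1]+P[3]-P[0];print('  yaw',np.degrees(np.arctan2(e[1],e[0])).round(1)); return c
show('base',[T(p,.01) for p in[(63,80),(265,42),(343,362),(137,405)]])
show('top',[T(p,.082) for p in[(163,82),(238,66),(298,322),(210,344)]])
for p in[(180,215),(274,193)]: print('btn top',T(p,.070))
b=px2w('side',(320+187/4,168),.066);print('btn side face',b)
def S(p,z): return px2w('side',(320+(p[0]-400)/4-.4,140+p[1]/4-.4),z)
show('sbase',[S(p,.01) for p in[(420,128),(708,115),(742,232),(435,248)]])
show('top s',[S(p,.082) for p in[(462,50),(692,38),(702,78),(463,88)]])
show('basket',[px2w('top',p,.11) for p in[(141,222),(221,211),(243,313),(151,326)]])
show('basketS',[px2w('side',p,.11) for p in[(271,301),(428,298),(446,404),(268,409)]])
print('vial',px2w('top',(288,219),.09),px2w('side',(300,282),0))
print('blue',px2w('top',(332,263),.072))
o=ctrl.get_obs();print(R.from_rotvec(o['tool_rot']).as_matrix().round(3))
print(w2px('top',[.5,0,0]))
E
```

```text
base [ 0.4979 -0.2693  0.01  ] [0.099, 0.157, 0.099, 0.158]
  yaw -169.6
top [ 0.4972 -0.2686  0.082 ] [0.035, 0.117, 0.04, 0.118]
  yaw -171.3
btn top [ 0.49335054 -0.24934916  0.07      ]
btn top [ 0.50244816 -0.29210641  0.07      ]
btn side face [ 0.49206776 -0.24901424  0.066     ]
sbase [ 0.4971 -0.2668  0.01  ] [0.156, 0.099, 0.157, 0.101]
  yaw 100.6
top s [ 0.4981 -0.2692  0.082 ] [0.118, 0.035, 0.119, 0.033]
  yaw 97.8
basket [0.4883 0.2143 0.11  ] [0.177, 0.229, 0.195, 0.228]
  yaw -169.5
basketS [0.4884 0.2178 0.11  ] [0.23, 0.171, 0.221, 0.173]
  yaw 97.4
vial [0.59435192 0.00142553 0.09      ] [0.59408778 0.00875344 0.        ]
blue [ 0.49533579 -0.09520519  0.072     ]
[[ 0.916  0.402 -0.001]
 [ 0.402 -0.916  0.002]
 [ 0.    -0.002 -1.   ]]
[291.95219429 265.57204727]
```

Both views agree: the head centre is at (0.498,-0.270) with a yaw of about 10°, and the basket centre is at (0.488,0.216) with the same yaw. The measured sizes match the ones given.

```bash
python3 -m jog '[{"claw":1,"linear":[0,0,0],"delta_rot":[0,0,6.85]},{"claw":1,"linear":[0,0,0],"delta_rot":[0,0,6.85]},{"claw":1,"linear":[2.8,-3,0],"delta_rot":[0,0,0]},{"claw":1,"linear":[2.8,-3,0],"delta_rot":[0,0,0]},{"claw":1,"linear":[2.8,-3,0],"delta_rot":[0,0,0]}]' 40
python3 -m jog '[{"claw":1,"linear":[2.8,-3,0],"delta_rot":[0,0,0]},{"claw":1,"linear":[2.8,-3,0],"delta_rot":[0,0,0]},{"claw":1,"linear":[2.8,-3,0],"delta_rot":[0,0,0]},{"claw":1,"linear":[2.8,-3,0],"delta_rot":[0,0,0]},{"claw":1,"linear":[2.8,-3,0],"delta_rot":[0,0,0]}]'
cat >> h.py <<'E'
def go(w,yaw=None):
    o=ctrl.get_obs();M=R.from_rotvec(o['tool_rot']).as_matrix();print('t',o['clock'],'tcp',o['tcp_pos'].round(4),'yaw',np.degrees(np.arctan2(M[1,0],M[0,0])).round(2),'z',M[:,2].round(3),'gap',o['finger_gap'],'F',o['contact_force'].round(1),o['grip_force'])
    print('tool shift cm',(100*M.T@(np.array(w)-o['tcp_pos'])).round(2))
E
python3 -c "
from h import *
go([.4977,-.2697,.13])"
```

```text
clock: 0.6
tcp_pos: [0.3387, -0.5134, 0.2304]
tool_rot: [-3.128, -0.272, 0.0]
contact_force: [0.3, 1.1, 0.3]
finger_gap: 1.004
grip_force: 0.0
clock: 1.1
tcp_pos: [0.4508, -0.341, 0.2308]
tool_rot: [-3.129, -0.274, 0.001]
contact_force: [-0.3, 0.4, 0.6]
finger_gap: 1.002
grip_force: 0.0
t 1.1 tcp [ 0.4508 -0.341   0.2308] yaw 10.0 z [-0.     0.001 -1.   ] gap 1.0018971940562444 F [-0.3  0.4  0.6] 0.0
tool shift cm [ 5.86 -6.19 10.08]
```

```bash
python3 -m jog '[{"claw":1,"linear":[3,-3.1,0],"delta_rot":[0,0,0]},{"claw":1,"linear":[2.9,-3.1,0],"delta_rot":[0,0,0]},{"claw":1,"linear":[0,0,4],"delta_rot":[0,0,0]},{"claw":1,"linear":[0,0,4],"delta_rot":[0,0,0]},{"claw":1,"linear":[0,0,3],"delta_rot":[0,0,0]}]'
python3 - <<'E'
from h import *
t=ctrl.read_camera('top')[:,:,::-1];s=ctrl.read_camera('side')[:,:,::-1]
go([.4977,-.2697,.044])
c=np.zeros((450,800,3),np.uint8)
c[:,:400]=cv2.resize(t[220:310,365:445],None,fx=5,fy=5,interpolation=cv2.INTER_CUBIC)
c[:400,400:]=cv2.resize(s[110:210,320:420],None,fx=4,fy=4,interpolation=cv2.INTER_CUBIC)
cv2.imwrite('pics/c2.png',c)
E
```

```text
clock: 1.6
tcp_pos: [0.4968, -0.2698, 0.1185]
tool_rot: [-3.127, -0.276, 0.003]
contact_force: [-0.1, 0.2, -0.4]
finger_gap: 0.999
grip_force: 0.0
t 1.7 tcp [ 0.4943 -0.2685  0.1155] yaw 10.03 z [-0.009  0.007 -1.   ] gap 0.9996371198755593 F [-1.   0.4 -1.1] 0.0
tool shift cm [0.37 0.24 7.14]
```

View pics/c2.png

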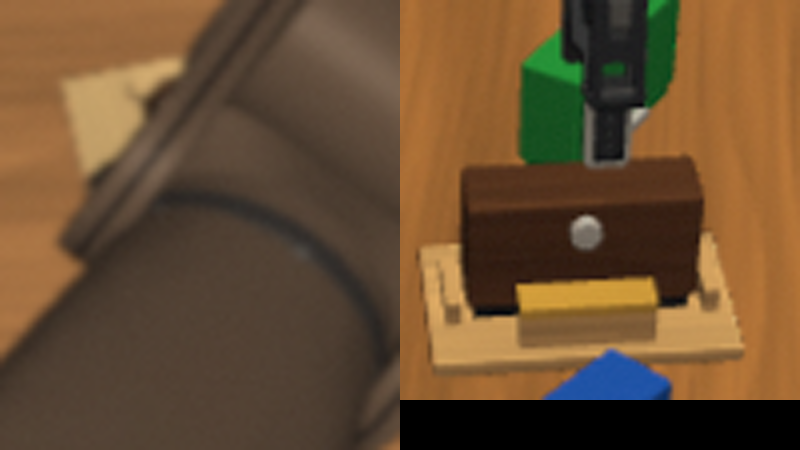

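```bash
python3 - <<'E'
from h import *
go([.4977,-.2697,.044])
o=ctrl.get_obs();M=R.from_rotvec(o['tool_rot']).as_matrix()
for off in(.0425,.057): 
    w=o['tcp_pos']-M[:,1]*off+np.array([0,0,.013]);print(w,w2px('side',w))
for x in (.490,.4935,.497): print(w2px('side',[x,-.2697+.0256,.066]))
E
```

```text
t 1.7 tcp [ 0.4943 -0.2685  0.1155] yaw 10.03 z [-0.009  0.007 -1.   ] gap 0.9996371198755593 F [-1.   0.4 -1.1] 0.0
tool shift cm [0.37 0.24 7.14]
[ 0.48690155 -0.22665141  0.12883165] [370.27601799 148.4978654 ]
[ 0.48437693 -0.21237347  0.12896175] [371.26601118 152.86825384]
[367.65847201 169.53001777]
[365.90599862 169.43198106]
[364.15450416 169.33399913]
```

The side view shows the near finger tip at about (371,150), as projected, and the button at (366,168). The arm lines up with the head, so I'll descend.

```bash
python3 -m jog '[{"claw":1,"linear":[0,0,0],"delta_rot":[0,0,0]},{"claw":1,"linear":[0,0,1],"delta_rot":[0,0,0]},{"claw":1,"linear":[0,0,1],"delta_rot":[0,0,0]},{"claw":1,"linear":[0,0,0],"delta_rot":[0,0,0]},{"claw":1,"linear":[0,0,0],"delta_rot":[0,0,0]}]'
python3 -c "
from h import *
go([.4971,-.2697,.044])"
```

```text
clock: 2.2
tcp_pos: [0.4976, -0.2715, 0.1015]
tool_rot: [3.13, 0.274, 0.0]
contact_force: [0.4, 0.4, 0.1]
finger_gap: 1.003
grip_force: 0.0
t 2.2 tcp [ 0.4976 -0.2715  0.1015] yaw 10.0 z [ 0. -0. -1.] gap 1.0032932033574684 F [0.4 0.4 0.1] 0.0
tool shift cm [-0.02 -0.19  5.75]
```

```bash
python3 -m jog '[{"claw":1,"linear":[0,-0.15,1.2],"delta_rot":[0,0,0]},{"claw":1,"linear":[0,0,1.5],"delta_rot":[0,0,0]},{"claw":1,"linear":[0,0,1.5],"delta_rot":[0,0,0]},{"claw":1,"linear":[0,0,1.5],"delta_rot":[0,0,0]},{"claw":1,"linear":[0,0,0],"delta_rot":[0,0,0]}]'
python3 -m jog '[{"claw":0.6,"linear":[0,0,0],"delta_rot":[0,0,0]},{"claw":0.62,"linear":[0,0,0],"delta_rot":[0,0,0]},{"claw":0.65,"linear":[0,0,0],"delta_rot":[0,0,0]},{"claw":0.65,"linear":[0,0,0],"delta_rot":[0,0,0]},{"claw":0.65,"linear":[0,0,0],"delta_rot":[0,0,0]}]'
python3 - <<'E'
from h import *
s=ctrl.read_camera('side')[:,:,::-1]
go([.4971,-.2697,.044])
cv2.imwrite('pics/c3.png',cv2.resize(s[110:210,310:430],None,fx=5,fy=5,interpolation=cv2.INTER_CUBIC))
E
```

```text
clock: 2.7
tcp_pos: [0.4953, -0.2683, 0.0406]
tool_rot: [-3.125, -0.273, 0.008]
contact_force: [-1.0, 0.8, 0.5]
finger_gap: 1.0
grip_force: 0.0
clock: 3.2
tcp_pos: [0.4977, -0.2701, 0.0449]
tool_rot: [3.129, 0.274, 0.001]
contact_force: [-0.7, 0.5, 0.3]
finger_gap: 0.65
grip_force: 0.0
t 3.25 tcp [ 0.4976 -0.2701  0.0448] yaw 10.01 z [ 0.001 -0.    -1.   ] gap 0.6478913982630607 F [ 0.3  0.2 -0.2] 0.0
tool shift cm [-0.04 -0.05  0.08]
```

View pics/c3.png

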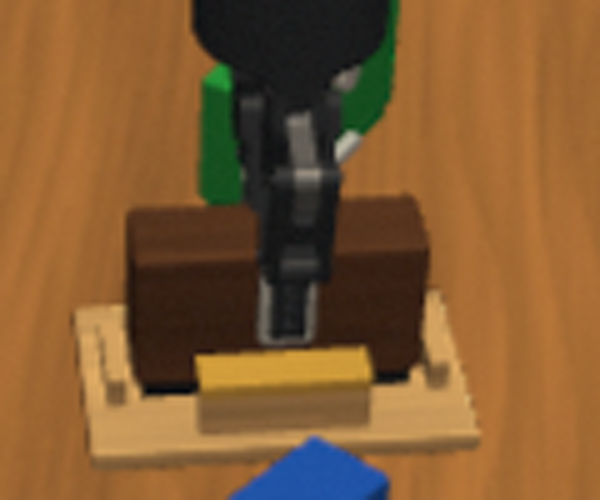

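The fingers straddle the head, with the pad at about (288,310) in the crop covering the button and its tip above the lip. Now squeezing.

```bash
python3 -m jog '[{"claw":0.3,"linear":[0,0,0],"delta_rot":[0,0,0]},{"claw":0.3,"linear":[0,0,0],"delta_rot":[0,0,0]},{"claw":0.3,"linear":[0,0,0],"delta_rot":[0,0,0]},{"claw":0.3,"linear":[0,0,0],"delta_rot":[0,0,0]},{"claw":0.3,"linear":[0,0,0],"delta_rot":[0,0,0]}]' 45
```

```text
clock: 3.75
tcp_pos: [0.4981, -0.2707, 0.0455]
tool_rot: [3.128, 0.274, 0.002]
contact_force: [-0.8, -1.3, 5.9]
finger_gap: 0.437
grip_force: 46.4
```

The gap is 0.437 × 85 ≈ 37 mm, so both buttons are flush. Test lift.

```bash
python3 -m jog '[{"claw":0.3,"linear":[0,0,0],"delta_rot":[0,0,0]},{"claw":0.3,"linear":[0,0,-0.4],"delta_rot":[0,0,0]},{"claw":0.3,"linear":[0,0,-0.6],"delta_rot":[0,0,0]},{"claw":0.3,"linear":[0,0,-1],"delta_rot":[0,0,0]},{"claw":0.3,"linear":[0,0,-1],"delta_rot":[0,0,0]}]' 60
```

```text
clock: 4.25
tcp_pos: [0.497, -0.2695, 0.0745]
tool_rot: [-3.129, -0.274, 0.001]
contact_force: [0.7, 0.7, -1.8]
finger_gap: 0.438
grip_force: 60.1
```

```bash
python3 -m jog '[{"claw":0.3,"linear":[0,0,-2.5],"delta_rot":[0,0,0]},{"claw":0.3,"linear":[0,0,-3],"delta_rot":[0,0,0]},{"claw":0.3,"linear":[0,0,-3],"delta_rot":[0,0,0]},{"claw":0.3,"linear":[0,0,-3],"delta_rot":[0,0,0]},{"claw":0.3,"linear":[0,0,-3],"delta_rot":[0,0,0]}]'
python3 - <<'E'
from h import *
s=ctrl.read_camera('side')[:,:,::-1]
go([.4885,.2165,.225])
cv2.imwrite('pics/c4.png',s[0:300,200:600])
E
```

```text
clock: 4.75
tcp_pos: [0.4972, -0.2697, 0.2213]
tool_rot: [3.129, 0.274, 0.001]
contact_force: [0.3, -0.2, -1.8]
finger_gap: 0.441
grip_force: 60.3
t 4.8 tcp [ 0.4996 -0.2715  0.2278] yaw 10.02 z [ 0.009 -0.007 -1.   ] gap 0.4348958769728426 F [1.6 0.2 2. ] 60.270135551691055
tool shift cm [  7.4  -48.25  -0.05]
```

View pics/c4.png

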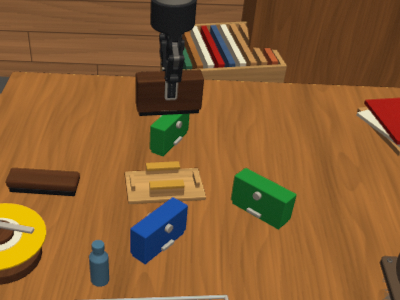

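The head is out of the dock and held level, at about (170,90) in the crop, and the dock at (165,185) is empty. Moving to the basket.

```bash
python3 -m jog '[{"claw":0.3,"linear":[0.3,-1.5,0],"delta_rot":[0,0,0]},{"claw":0.3,"linear":[0.5,-3.2,0],"delta_rot":[0,0,0]},{"claw":0.3,"linear":[0.5,-3.2,0],"delta_rot":[0,0,0]},{"claw":0.3,"linear":[0.5,-3.2,0],"delta_rot":[0,0,0]},{"claw":0.3,"linear":[0.5,-3.2,0],"delta_rot":[0,0,0]}]'
python3 -m jog '[{"claw":0.3,"linear":[0.5,-3.2,0],"delta_rot":[0,0,0]},{"claw":0.3,"linear":[0.5,-3.2,0],"delta_rot":[0,0,0]},{"claw":0.3,"linear":[0.5,-3.2,0],"delta_rot":[0,0,0]},{"claw":0.3,"linear":[0.5,-3.2,0],"delta_rot":[0,0,0]},{"claw":0.3,"linear":[0.5,-3.2,0],"delta_rot":[0,0,0]}]'
python3 -m jog '[{"claw":0.3,"linear":[0.5,-3.2,0],"delta_rot":[0,0,0]},{"claw":0.3,"linear":[0.5,-3.2,0],"delta_rot":[0,0,0]},{"claw":0.3,"linear":[0.5,-3.2,0],"delta_rot":[0,0,0]},{"claw":0.3,"linear":[0.5,-3.2,0],"delta_rot":[0,0,0]},{"claw":0.3,"linear":[0.5,-3.2,0],"delta_rot":[0,0,0]}]'
python3 -c "
from h import *
go([.4885,.2165,.225])"
```

```text
clock: 5.3
tcp_pos: [0.4936, -0.1225, 0.217]
tool_rot: [-3.127, -0.274, 0.005]
contact_force: [-0.0, -0.1, -2.3]
finger_gap: 0.435
grip_force: 60.5
clock: 5.8
tcp_pos: [0.49, 0.0391, 0.2172]
tool_rot: [-3.128, -0.274, 0.006]
contact_force: [0.2, 0.1, -1.3]
finger_gap: 0.434
grip_force: 60.5
clock: 6.3
tcp_pos: [0.4866, 0.2005, 0.2171]
tool_rot: [3.129, 0.275, -0.006]
contact_force: [0.6, -1.0, -1.9]
finger_gap: 0.441
grip_force: 60.5
t 6.3 tcp [0.4866 0.2005 0.2171] yaw 10.04 z [-0.004 -0.    -1.   ] gap 0.44127642459280547 F [ 0.6 -1.  -1.9] 60.47994777560234
tool shift cm [ 0.46 -1.54 -0.79]
```

```bash
python3 -m jog '[{"claw":0.3,"linear":[0.2,-1.3,0],"delta_rot":[0,0,0]},{"claw":0.3,"linear":[0,0,2],"delta_rot":[0,0,0]},{"claw":0.3,"linear":[0,0,0],"delta_rot":[0,0,0]},{"claw":0.3,"linear":[0,0,0],"delta_rot":[0,0,0]},{"claw":0.3,"linear":[0,0,0],"delta_rot":[0,0,0]}]'
python3 - <<'E'
from h import *
t=ctrl.read_camera('top')[:,:,::-1];s=ctrl.read_camera('side')[:,:,::-1]
go([.4885,.2165,.06])
cv2.imwrite('pics/c5.png',np.hstack([t[100:420,60:420],s[120:440,200:600]]))
E
```

```text
clock: 6.8
tcp_pos: [0.4886, 0.2114, 0.1996]
tool_rot: [3.13, 0.273, 0.0]
contact_force: [0.3, -0.2, -1.2]
finger_gap: 0.439
grip_force: 60.6
t 6.9 tcp [0.489  0.2115 0.2001] yaw 9.96 z [ 0.001  0.    -1.   ] gap 0.4376804686264668 F [-0.4  1.1 -2.9] 60.561417639255524
tool shift cm [ 0.02 -0.5  14.01]
```

View pics/c5.png

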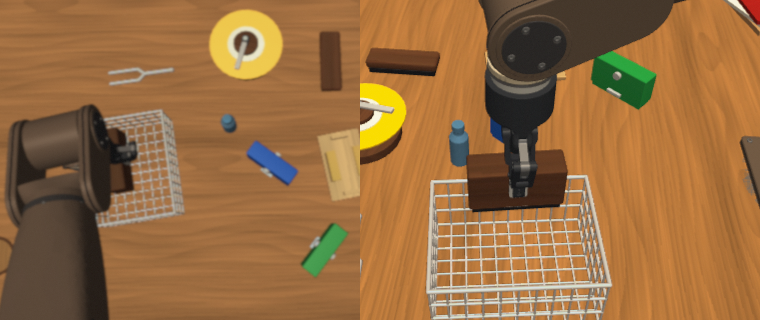

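The head (118,158 in the left half) hangs centred over the basket and the vial is untouched. Lowering.

```bash
python3 -m jog '[{"claw":0.3,"linear":[0,-0.4,2],"delta_rot":[0,0,0]},{"claw":0.3,"linear":[0,0,3],"delta_rot":[0,0,0]},{"claw":0.3,"linear":[0,0,3],"delta_rot":[0,0,0]},{"claw":0.3,"linear":[0,0,3],"delta_rot":[0,0,0]},{"claw":0.3,"linear":[0,0,1.5],"delta_rot":[0,0,0]}]'
python3 -m jog '[{"claw":0.3,"linear":[0,0,0.5],"delta_rot":[0,0,0]},{"claw":0.3,"linear":[0,0,0.5],"delta_rot":[0,0,0]},{"claw":0.3,"linear":[0,0,0.5],"delta_rot":[0,0,0]},{"claw":0.3,"linear":[0,0,0],"delta_rot":[0,0,0]},{"claw":0.3,"linear":[0,0,0],"delta_rot":[0,0,0]}]'
```

```text
clock: 7.4
tcp_pos: [0.4865, 0.2151, 0.0721]
tool_rot: [3.129, 0.273, -0.006]
contact_force: [-0.7, -0.6, -2.1]
finger_gap: 0.437
grip_force: 60.6
clock: 7.9
tcp_pos: [0.4884, 0.216, 0.0602]
tool_rot: [-3.129, -0.274, -0.002]
contact_force: [0.4, -0.0, -1.5]
finger_gap: 0.442
grip_force: 60.6
```

```bash
python3 -m jog '[{"claw":0.3,"linear":[0,0,0.6],"delta_rot":[0,0,0]},{"claw":0.3,"linear":[0,0,0.6],"delta_rot":[0,0,0]},{"claw":0.3,"linear":[0,0,0.3],"delta_rot":[0,0,0]},{"claw":0.3,"linear":[0,0,0],"delta_rot":[0,0,0]},{"claw":0.3,"linear":[0,0,0],"delta_rot":[0,0,0]}]'
python3 -m jog '[{"claw":1,"linear":[0,0,0],"delta_rot":[0,0,0]},{"claw":1,"linear":[0,0,0],"delta_rot":[0,0,0]},{"claw":1,"linear":[0,0,0],"delta_rot":[0,0,0]},{"claw":1,"linear":[0,0,0],"delta_rot":[0,0,0]},{"claw":1,"linear":[0,0,0],"delta_rot":[0,0,0]}]'
python3 -m jog '[{"claw":1,"linear":[0,0,-1],"delta_rot":[0,0,0]},{"claw":1,"linear":[0,0,-2],"delta_rot":[0,0,0]},{"claw":1,"linear":[0,0,-3],"delta_rot":[0,0,0]},{"claw":1,"linear":[0,0,-3],"delta_rot":[0,0,0]},{"claw":1,"linear":[0,0,-3],"delta_rot":[0,0,0]}]'
python3 -m jog '[{"claw":1,"linear":[0,0,-3],"delta_rot":[0,0,0]},{"claw":1,"linear":[0,0,-3],"delta_rot":[0,0,0]},{"claw":1,"linear":[0,0,-1],"delta_rot":[0,0,0]},{"claw":1,"linear":[0,0,0],"delta_rot":[0,0,0]},{"claw":1,"linear":[0,0,0],"delta_rot":[0,0,0]}]'
python3 - <<'E'
from h import *
t=ctrl.read_camera('top')[:,:,::-1];s=ctrl.read_camera('side')[:,:,::-1]
cv2.imwrite('pics/c6.png',np.hstack([t[100:420,60:420],s[150:470,150:590]]))
E
```

```text
clock: 8.4
tcp_pos: [0.4877, 0.2158, 0.0441]
tool_rot: [3.13, 0.274, -0.001]
contact_force: [0.9, -0.0, -1.8]
finger_gap: 0.436
grip_force: 60.6
clock: 8.9
tcp_pos: [0.4881, 0.2159, 0.0446]
tool_rot: [-3.13, -0.274, -0.001]
contact_force: [-0.3, 0.0, -0.0]
finger_gap: 1.001
grip_force: 0.0
clock: 9.4
tcp_pos: [0.4878, 0.2158, 0.1663]
tool_rot: [-3.13, -0.274, -0.001]
contact_force: [0.5, -0.7, 0.2]
finger_gap: 0.999
grip_force: 0.0
clock: 9.9
tcp_pos: [0.4871, 0.2156, 0.233]
tool_rot: [3.129, 0.274, -0.003]
contact_force: [0.2, -0.0, 0.5]
finger_gap: 1.001
grip_force: 0.0
```

View pics/c6.png

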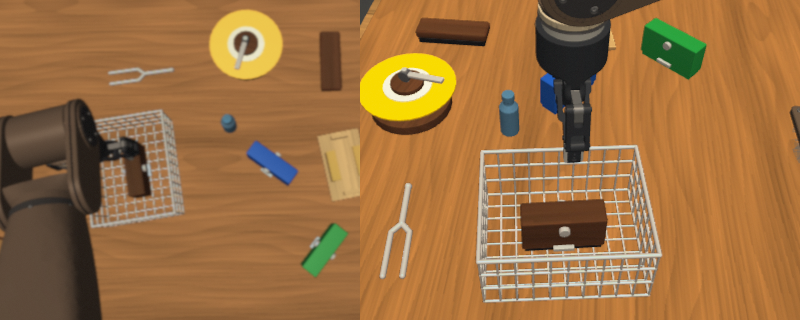

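The head stands on the basket floor with its buttons out again, at (563,222) in the right half. The vial, fork and dust brush haven't moved and the gripper is clear, so I'm handing in.

```bash
python3 -c "
from rig import ctrl
print(ctrl.job_done())"
```

```text
the job is handed in; nothing more can be done
None
```

The worn walnut head is out of the dock and standing in the wire basket; the vial, tuning fork and dust brush were not touched, and I handed the job in at about 10 s of the 37 s allowed (no verdict was returned).

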